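# Take the pellet die apart onto its drying holders

## Task

The steel pellet die stands rinsed on the bench, still stacked together: take it apart and put each of its four parts, right way up and fully seated, on the drying holder that fits it - the plunger hanging in the tall column, the guide collar with its spigot in the small low disc, the die barrel over the pin, the base in the wide recess. Keep the parts upright, set them down without dropping them, and do not shift the wash bottle or the timer.

Things in the scene. Friction and masses are not known exactly. Their poses are not given: they have to be found in the camera images.
- die_plunger: Bright steel, round; origin at the centre of its underside, z up. Plunger: shank 13 mm in diameter from z = 0 to 48 mm, foot bevelled; above it a knurled cylindrical head 28 mm in diameter, z = 48 to 64 mm. At the start, on top of the stack: the head rests on the collar, the shank hangs with 1 mm play in the bore; lift it straight up over 48 mm to draw it.
- die_collar: Bright steel, round; origin at the centre of its underside, z up. Guide collar: flange 38 mm in diameter from z = 5 to 19 mm, under it a spigot 20 mm in diameter, z = 0 to 5 mm; bore 15 mm right through. At the start under the plunger's head, its spigot 5 mm deep in the top of the die barrel, the flange resting on the barrel.
- die_barrel: Bright steel, round; origin at the centre of its underside, z up. Die barrel: cylinder 50 mm in diameter, 48 mm high, with a bore of 15 mm right through, widened to 30 mm in the lowest 6 mm and to 22 mm in the top 6 mm. At the start it sits on the base, over the base's spigot.
- die_base: Bright steel, round; origin at the centre of its underside, z up. Die base: disc 64 mm in diameter, 22 mm high, with a spigot 28 mm in diameter, 5 mm high on top. A brass hose nozzle, 9 mm thick, axis at z = 12 mm, sticks out of its side along its own +x to 47 mm from the centre: grip across its y axis. At the start it stands on the worktop under the whole stack (100 mm high).
- holder_plunger: Light grey plastic, round, fixed; origin at the centre of its underside on the worktop, z up. For the plunger: foot 68 mm in diameter, column 46 mm in diameter, top at z = 56 mm, with an upright hole 19 mm in diameter, mouth bevelled, floor at z = 6 mm. The seated plunger hangs in it, its head on the column's top: plunger origin at z = 8 mm.
- holder_collar: Light grey plastic, round, fixed; origin at the centre of its underside on the worktop, z up. For the collar: disc 64 mm in diameter, 12 mm high, with a hole 26 mm in diameter, 8 mm deep, mouth bevelled. The seated collar has its spigot in the hole and its flange flat on the disc: collar origin at z = 7 mm.
- holder_barrel: Light grey plastic, round, fixed; origin at the centre of its underside on the worktop, z up. For the die barrel: disc 76 mm in diameter, 10 mm high, with an upright steel pin 8 mm in diameter in its centre (13 mm thick in its lowest 3 mm), ending in a cone at z = 50 mm. The seated barrel stands flat on the disc, the pin up its bore: barrel origin at z = 10 mm.
- holder_base: Light grey plastic, round, fixed; origin at the centre of its underside on the worktop, z up. For the die base: disc 92 mm in diameter, 12 mm high, with a recess 72 mm in diameter, mouth bevelled, floor at z = 7 mm. The seated base stands flat in the recess: base origin at z = 7 mm; its nozzle may point anywhere.
- wash_bottle: White squeeze bottle, 70 mm in diameter, 206 mm high, standing loose left of the work; a bystander. Origin at the centre of its underside. Behind it, from x = 0.47 m on, y = 0.09 to 0.25 m, stands a fixed titrator up to 0.37 m high: swing clear of it.
- timer: Small white bench timer, 62 x 62 x 18 mm, lying loose near the work; a bystander. Origin at the centre of its underside. Right behind the work, from x = 0.60 m on, y below -0.27 m, stands a fixed extraction unit with a lever: keep clear of it.
Not all that is in view belongs to the job. Leave any orange look-alike of the die_base alone.

How it is judged:
By the outcome, as a careful person would: the job done as asked, in the order asked, and still so for the second after the job is handed in, with the robot touching nothing.
It also fails if it takes over 128 s, if anything falls off the work surface, if the arm or the gripper's body presses on something with over 40 N, if the wrist force passes 120 N, or if a joint passes its speed limit or range.

## Robot

A 6-joint arm with a two-finger parallel gripper is mounted at the origin on a cart in front of the work surface, level with it; the furniture and walls round the work are solid. World frame = base frame: x ahead of the robot, y to its left, z up, the work surface at z = 0. Lengths are in m, angles in degrees, forces in N, time in s.
With the tool pointing down it reaches from about 0.375 to 0.9 m from the base axis. Payload 3.1 kg.
Tool frame: the origin (TCP) lies midway between the tips of the shut fingers; the grasp point (between the pads) lies 19 mm behind it; z points along the fingers, y is the line along which they close (so a half turn about z gives the same grasp; the last joint's range is limited). The gripper opens to 87 mm and grips with 3 to 60 N. Pads are 19 mm wide; open, the fingers measure 117 mm over their backs; the gripper's body (75 mm by 190 mm) begins 51 mm behind the grasp point.
Start: joints at [-77.091, 30.224, 82.088, -0, 67.689, -10.227], TCP at [0.246, -0.575, 0.196] pointing down, gripper open.
Joint ranges: [-176.69, 176.69], [-43.24, 126.21], [12.49, 139.97], [-82, 262], [0, 151.66], [-163.58, 163.58]. Speed limits (degrees/s): [159.86, 159.86, 180, 180, 180, 180].

## Interface

Orientations are given as a 3x3 rotation matrix whose columns are the frame's x, y, z axes.
In Python, from plant import ctrl gives the robot as it stands. Calls block until the motion is done:
- ctrl.goto(position, orientation): joint-space move of the TCP to a pose.
- ctrl.movel(position, frame=None, vel=0.15, until_force=None): straight line of the TCP; frame=None keeps the orientation; vel is the mean speed in m/s. With until_force (N) it stops when the force on the tool has changed by that much, and returns True; else False.
- ctrl.move_joints(angles): joint-space move.
- ctrl.set_gripper(opening): finger opening in m; the grip force is fixed at half the most; returns when the fingers have stopped.
- ctrl.wait(seconds).
- ctrl.inverse_kinematics(position, orientation): joint angles nearest the present ones, or None.
- ctrl.get_state(): the state.
- ctrl.get_image(name): name is "side" or "top"; returns the picture (384x512x3 uint8, red, green, blue); there is no depth.
- ctrl.camera_params(name): a dict with "fx", "fy", "cx", "cy" (pixels), "rvec" (rotation vector, rad) and "tvec" (3), from world to camera coordinates, as OpenCV has them. Camera axes: x right, y down, z forward; pixel columns grow to the right and rows downward; lengths in m; the calibration is good to about 2 mm. A picture is of the moment at which its call begins. camera_params takes no time and is no camera call.
A pose or a line that the arm cannot do raises ctrl.PlanningError and nothing moves.
- ctrl.close_job(): hands the job in; it is judged then, once.
The state is a dict: "time": time; "joint_pos": joint angles; "qvel": joint speeds; "effort": joint torques, N m; "eef_pos": TCP position; "tcp_rot": TCP orientation; "ft_force": force on the tool from outside, world axes, zero at the start; "ft_torque": the same for the moment, N m; "gripper_width": finger opening in m; "finger_force": force on a finger pad.
Only numpy, scipy, OpenCV 4.12 (cv2) and the standard library are available. Lean on these libraries where they do the work, as an engineer would, in place of code of your own. Each camera call takes 0.05 s, during which the arm holds its last target. There are 200 camera calls.

## Working session

There is one attempt and no reset: what is moved stays moved. The work goes in short steps, each a Python script; the robot and the scene stay as the last script left them, time stands still between calls to the robot, and variables do not carry over. Pictures are saved under pics/ and viewed, at most 14 in all, crops included, and the job is handed in when it is done.

```bash
ls; mkdir -p pics
python3 - <<'E'
from plant import ctrl
import cv2
for n in("side","top"):
    cv2.imwrite(f"pics/{n}0.png",cv2.resize(ctrl.get_image(n)[...,::-1],None,fx=1.5,fy=1.5,interpolation=cv2.INTER_CUBIC)); print(ctrl.camera_params(n))
E
```

```text
pics
{'fx': 359.91749603552756, 'fy': 359.91749603552756, 'cx': 254.2471412163854, 'cy': 191.62123301722298, 'rvec': array([ 1.95897007, -0.0616346 ,  0.03422591]), 'tvec': array([-0.51676404,  0.05813609,  0.99862308])}
{'fx': 475.93611923366063, 'fy': 475.93611923366063, 'cx': 250.1181583736502, 'cy': 185.72620814194696, 'rvec': array([ 2.17670317, -2.16859744,  0.13330272]), 'tvec': array([-0.08330357,  0.55251404,  1.30756778])}
```

View pics/side0.png

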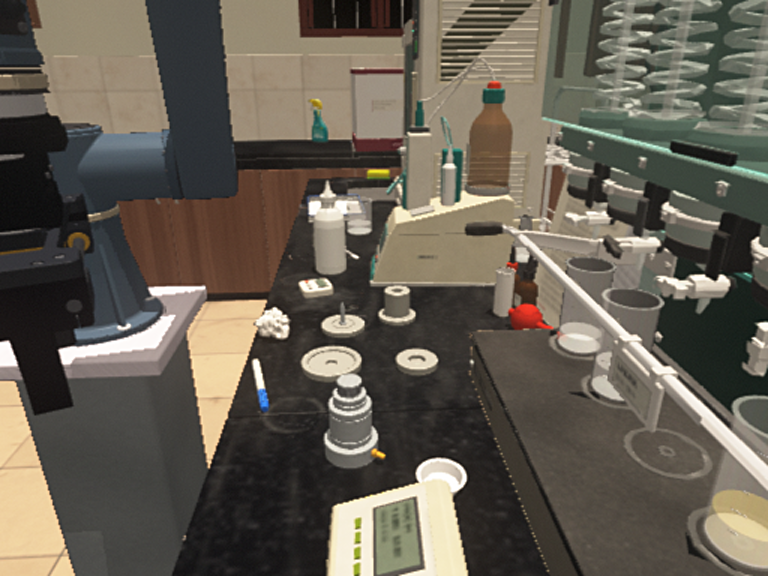

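View pics/top0.png

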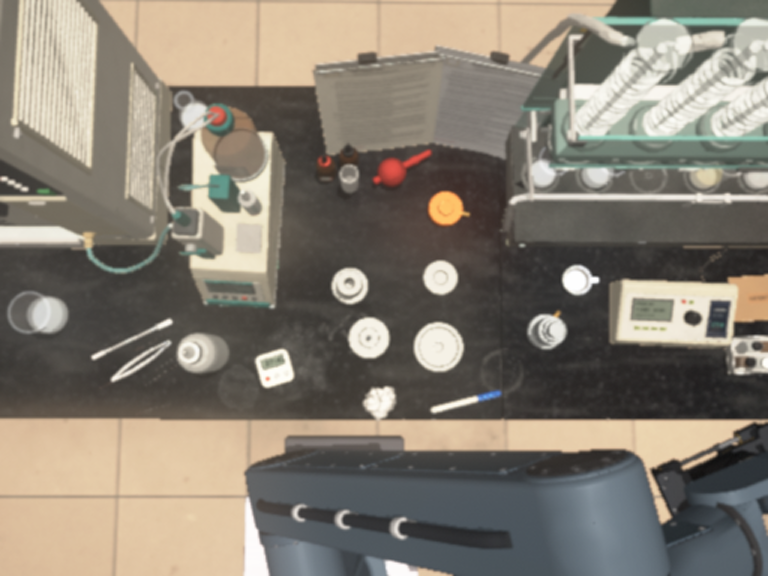

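```bash
cat > h.py <<'E'
from plant import ctrl
import cv2, numpy as np
def ray(n,uv):
    c=ctrl.camera_params(n); R=cv2.Rodrigues(c["rvec"])[0]; C=-R.T@c["tvec"]
    d=R.T@np.array([(uv[0]-c["cx"])/c["fx"],(uv[1]-c["cy"])/c["fy"],1]); return C,d
def onz(n,uv,z):
    C,d=ray(n,uv); return C+d*(z-C[2])/d[2]
def proj(n,p):
    c=ctrl.camera_params(n); K=np.array([[c["fx"],0,c["cx"]],[0,c["fy"],c["cy"]],[0,0,1]])
    return cv2.projectPoints(np.array(p,float).reshape(1,3),c["rvec"],c["tvec"],K,None)[0].ravel()
def comps(n,img,roi,lo=110,amin=60):
    x0,y0,x1,y1=roi; g=cv2.cvtColor(img,cv2.COLOR_RGB2GRAY)[y0:y1,x0:x1]
    g=cv2.resize(g,None,fx=4,fy=4,interpolation=cv2.INTER_CUBIC)
    cs,_=cv2.findContours((g>lo).astype(np.uint8),cv2.RETR_CCOMP,cv2.CHAIN_APPROX_NONE)
    out=[]
    for c in cs:
        if len(c)<25 or cv2.contourArea(c)<amin: continue
        e=cv2.fitEllipse(c); out.append((((e[0][0]+.5)/4-.5+x0,(e[0][1]+.5)/4-.5+y0),(e[1][0]/4,e[1][1]/4),e[2]))
    return out
def save(name,img,roi,f):
    x0,y0,x1,y1=roi; cv2.imwrite(f"pics/{name}.png",cv2.resize(img[y0:y1,x0:x1,::-1],None,fx=f,fy=f,interpolation=cv2.INTER_CUBIC))
E
python3 - <<'E'
from h import *
t=ctrl.get_image("top"); s=ctrl.get_image("side")
print("C top",ray("top",(0,0))[0],"C side",ray("side",(0,0))[0])
for lo in(90,140):
  print(lo)
  for e in comps("top",t,(210,170,315,255),lo): print(np.round(e[0],1),np.round(e[1],1),np.round(onz("top",e[0],.011)[:2],4))
print("stack")
for lo in(60,100,140):
  for e in comps("top",t,(340,200,385,240),lo): print(lo,np.round(e[0],1),np.round(e[1],1),np.round(onz("top",e[0],.1)[:2],4))
a=cv2.resize(t[165:255,210:315,::-1],None,fx=6,fy=6,interpolation=cv2.INTER_CUBIC)
b=cv2.resize(t[195:240,345:395,::-1],None,fx=3,fy=6,interpolation=cv2.INTER_CUBIC)
cv2.imwrite("pics/t1.png",a)
st=cv2.resize(t[195:240,340:390,::-1],None,fx=7,fy=7,interpolation=cv2.INTER_CUBIC)
ss=cv2.resize(s[240:320,200:265,::-1],None,fx=4,fy=4,interpolation=cv2.INTER_CUBIC)
H=max(st.shape[0],ss.shape[0]); o=np.zeros((H,st.shape[1]+ss.shape[1],3),np.uint8); o[:st.shape[0],:st.shape[1]]=st; o[:ss.shape[0],st.shape[1]:]=ss
cv2.imwrite("pics/st1.png",o)
E
```

```text
C top [ 0.40849142 -0.06209983  1.3605966 ] C side [ 0.46433468 -0.93124981  0.42993026]
90
[211.7 251.7] [2.3 4.4] [0.3681 0.0258]
[292. 231.] [34.5 34.8] [ 0.4268 -0.2002]
[245.5 224.7] [28.8 29. ] [ 0.4439 -0.0688]
[232.9 190. ] [25.5 25.7] [ 0.5424 -0.0325]
[293.2 184.6] [24.3 24.6] [ 0.5588 -0.2046]
140
[291.9 230.9] [32.9 33.3] [ 0.427  -0.2002]
[245.5 224.8] [27.3 27.4] [ 0.4438 -0.0689]
[232.9 190. ] [24.  24.3] [ 0.5425 -0.0324]
[231.3 195.1] [ 6.5 11.2] [ 0.5278 -0.028 ]
[232.4 186.8] [3.2 5.8] [ 0.5517 -0.0312]
[293.2 184.6] [22.7 23. ] [ 0.5588 -0.2047]
stack
60 [364.4 219.9] [25.9 28.9] [ 0.4555 -0.3838]
100 [364.5 220. ] [24.3 26.5] [ 0.4552 -0.384 ]
100 [358.2 222.3] [ 4.4 11.7] [ 0.4489 -0.3672]
140 [365.4 219.7] [22.4 23.7] [ 0.4559 -0.3864]
140 [364.9 221.3] [2.6 5.2] [ 0.4517 -0.385 ]
```

View pics/t1.png

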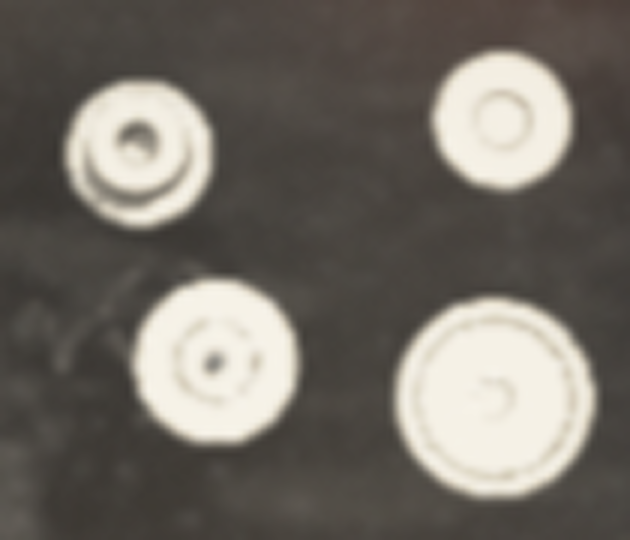

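View pics/st1.png

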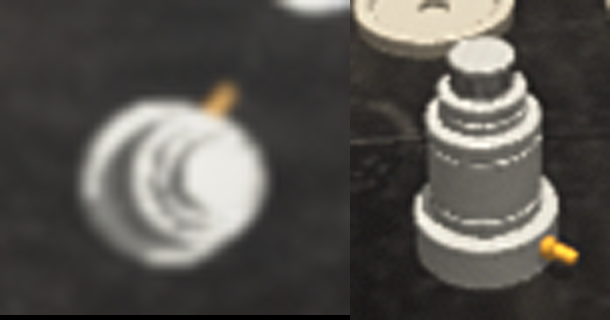

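```bash
cat >> h.py <<'E'
def edges(img,rows,x0,x1,lo):
    g=cv2.cvtColor(img,cv2.COLOR_RGB2GRAY).astype(float); o=[]
    for r in rows:
        p=np.interp(np.arange(x0,x1,.05),np.arange(img.shape[1]),g[r]); i=np.where(p>lo)[0]
        o.append((r,round(x0+i[0]*.05,2),round(x0+i[-1]*.05,2)) if len(i) else (r,0,0))
    return o
E
python3 - <<'E'
from h import *
t=ctrl.get_image("top"); s=ctrl.get_image("side")
print("top rows",edges(t,range(210,234,2),340,385,85))
print("top cols",edges(t.transpose(1,0,2),range(352,380,2),200,245,85))
print("side rows",edges(s,range(247,315,3),210,252,75))
for uv,z in [((371.6,219.9),.1),((372.1,219.9),.1),((362.6,220.8),.022)]: print(onz("top",uv,z))
print(onz("side",(232.5,253.8),.1))
hsv=cv2.cvtColor(t,cv2.COLOR_RGB2HSV); m=(hsv[...,1]>90)&(hsv[...,2]>90); m[:,:340]=0; m[:200]=0;m[240:]=0;m[:,390:]=0
y,x=np.nonzero(m); print("nozzle top",x.mean(),y.mean(),len(x), onz("top",(x.mean(),y.mean()),.012))
# plunger holder hole: dark blob, column top
g=cv2.cvtColor(t,cv2.COLOR_RGB2GRAY); print(g[181:200,222:246])
p=s[int(168):222,250:282]; 
save("hp",s,(205,185,295,255),8)
E
```

```text
top rows [(210, np.float64(356.6), np.float64(372.8)), (212, np.float64(354.15), np.float64(373.85)), (214, np.float64(352.5), np.float64(375.8)), (216, np.float64(351.55), np.float64(377.2)), (218, np.float64(351.1), np.float64(377.65)), (220, np.float64(350.65), np.float64(377.95)), (222, np.float64(350.7), np.float64(377.8)), (224, np.float64(351.55), np.float64(377.1)), (226, np.float64(352.5), np.float64(376.05)), (228, np.float64(354.15), np.float64(374.3)), (230, np.float64(356.3), np.float64(371.5)), (232, np.float64(359.65), np.float64(368.4))]
top cols [(352, np.float64(215.0), np.float64(224.95)), (354, np.float64(212.15), np.float64(227.8)), (356, np.float64(210.3), np.float64(229.75)), (358, np.float64(209.25), np.float64(230.95)), (360, np.float64(208.45), np.float64(232.25)), (362, np.float64(208.35), np.float64(232.85)), (364, np.float64(208.35), np.float64(232.9)), (366, np.float64(208.45), np.float64(232.85)), (368, np.float64(209.05), np.float64(232.25)), (370, np.float64(207.45), np.float64(231.15)), (372, np.float64(206.45), np.float64(229.65)), (374, np.float64(
[... 2563 characters left out ...]
07 164 157 200 230 238 239 239 236 235 235 236 238 239 238 227 194
  167 203 232 233 199 120]
 [184 209 167 143 162 203 229 237 239 239 239 239 239 239 235 225 198 164
  180 222 235 225 172 102]
 [167 200 176 147 137 154 187 217 231 233 234 234 233 228 210 176 152 166
  210 233 235 210 140  83]
 [131 181 193 167 142 131 138 158 178 191 199 198 188 172 150 137 159 203
  232 237 224 174 108  74]
 [ 89 139 180 181 155 139 129 122 121 130 138 137 130 130 145 175 210 231
  238 232 198 131  83  70]
 [ 64  93 137 162 163 164 156 140 126 122 121 124 139 171 209 228 235 237
  234 210 150  92  71  70]
 [ 58  66  92 127 167 197 195 175 167 165 166 172 195 222 235 238 235 227
  205 154  99  72  68  69]]
```

View pics/hp.png

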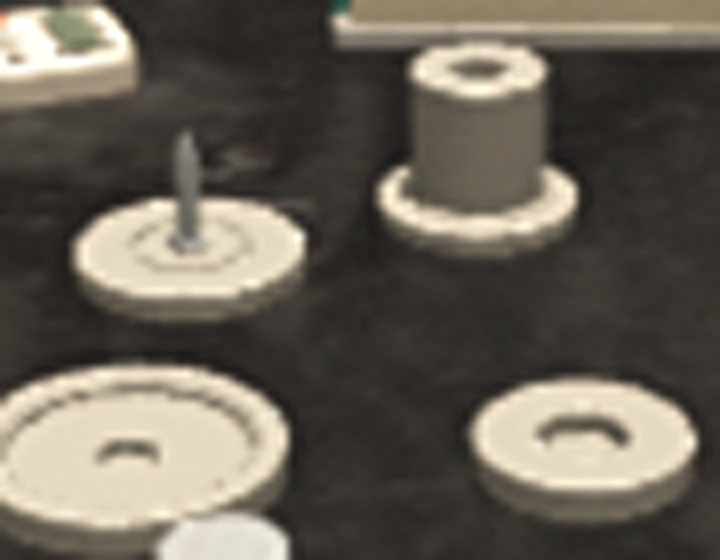

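Run:
```python
from h import *
for y in(-.399,-.401,-.403):
  x=.456
  print(y,"top baseL",proj("top",(x,y+.032,.022)),"headR",proj("top",(x,y-.014,.1)),"colR",proj("top",(x,y-.019,.084)),"barR",proj("top",(x,y-.025,.07)))
  print("  side head ctr",proj("side",(x,y,.1)),"barrel mid",proj("side",(x,y,.05)),"base bottom front",proj("side",(x,y-.032,0)),"base mid", proj("side",(x,y,.011)))
print("top base x edges",proj("top",(.456+.032,-.4,.022)),proj("top",(.456-.032,-.4,.0)))
print("plunger holder hole",proj("top",(.5424,-.0325,.056)), "side", proj("side",(.5424,-.0325,.056)),"obs side",205+477/8-.5,185+70/8-.5)
print("hole top plane est",onz("top",(232.75,188.1),.056),onz("side",(205+477/8-.5,185+70/8-.5),.056))
print("pin tip side",205+187/8-.5,185+132/8-.5,proj("side",(.4439,-.0688,.05)),"pin tip top obs 245.2,224.8",proj("top",(.4439,-.0688,.05)))
print("collar side hole",205+584/8-.5,185+433/8-.5,proj("side",(.5588,-.2046,.012)))
q=ctrl.inverse_kinematics
for a in(-37,0,143):
  y=np.array([-np.sin(np.radians(a)),np.cos(np.radians(a)),0]);R=np.c_[[-y[1],y[0],0],y,[0,0,-1]]
  for p in[(.456,-.401,.2),(.456,-.401,.008),(.542,-.033,.05),(.559,-.205,.02),(.444,-.069,.02),(.427,-.2,.015)]:
    j=q(p,R); print(a,p,None if j is None else np.round(j,0))
```

```text
-0.399 top baseL [351.4458111  220.69253321] headR [375.3733037  219.73034331] colR [375.58145098 219.95581425] barR [376.35506721 220.15060627]
  side head ctr [231.86062154 252.4389518 ] barrel mid [232.6708358  276.83290258] base bottom front [233.54628747 311.90674394] base mid [233.26999154 294.8722982 ]
-0.401 top baseL [352.15383356 220.69498592] headR [376.12387185 219.73296707] colR [376.32264073 219.9584002 ] barR [377.08821467 220.15315991]
  side head ctr [231.86302    253.06495006] barrel mid [232.67552547 277.51130726] base bottom front [233.55365364 312.70072513] base mid [233.27628179 295.58663609]
-0.403 top baseL [352.86182579 220.69743852] headR [376.874406   219.73559071] colR [377.06379732 219.96098603] barR [377.8213297  220.15571344]
  side head ctr [231.86543293 253.69472381] barrel mid [232.68024257 278.19368067] base bottom front [233.56106364 313.49943045] base mid [233.28260799 296.30505729]
top base x edges [362.86736464 209.37793411] [361.44663112 232.23030135]
plunger holder hole [232.54871765 188.40927724] side [263.95155535 193.04528938] obs side 264.
[... 652 characters left out ...]
 0.2) [ -52.   29.   84.   -0.   67. -142.]
0 (0.456, -0.401, 0.008) [ -52.   44.   92.   -0.   44. -142.]
0 (0.542, -0.033, 0.05) [ -15.   36.  101.   -0.   43. -105.]
0 (0.559, -0.205, 0.02) [ -31.   42.   94.   -0.   44. -121.]
0 (0.444, -0.069, 0.02) [ -23.   36.  115.   -0.   29. -113.]
0 (0.427, -0.2, 0.015) [ -39.   37.  112.   -0.   31. -129.]
143 (0.456, -0.401, 0.2) [-52.  29.  84.  -0.  67.  75.]
143 (0.456, -0.401, 0.008) [-52.  44.  92.  -0.  44.  75.]
143 (0.542, -0.033, 0.05) [-15.  36. 101.  -0.  43. 112.]
143 (0.559, -0.205, 0.02) [-31.  42.  94.  -0.  44.  96.]
143 (0.444, -0.069, 0.02) [-23.  36. 115.  -0.  29. 104.]
143 (0.427, -0.2, 0.015) [-39.  37. 112.  -0.  31.  88.]
```

The top view gives the holders as plunger column (233,190), collar disc (293,185), barrel pin (245,225) and base recess (292,231). The side view confirms these by shape.

Candidates for the die:
- Steel stack, top (364,220) and side (233,285): bright steel, stepped, with a brass nozzle. The close crop confirms it, so this is my choice.
- Orange look-alike, top (297,139): left alone.
- White cup, top (385,186): not part of the job.

The stack is at about (0.4565, -0.401), with the nozzle at -36°. Next I grasp the plunger.

```bash
cat >> h.py <<'E'
def Rt(a):
    a=np.radians(a); y=np.array([-np.sin(a),np.cos(a),0]); return np.c_[[-y[1],y[0],0],y,[0,0,-1]]
def st(m=""):
    s=ctrl.get_state(); print(m,"t",round(s["time"],2),"p",np.round(s["eef_pos"],4),"F",np.round(s["ft_force"],1),"w",round(s["gripper_width"],4),"ff",np.round(s["finger_force"],1))
def line(x,y,z,**k):
    r=ctrl.movel(np.array([x,y,z]),**k)
    if k.get("until_force"): print("contact",r)
    return r
S=np.array([.4565,-.401]); HP=np.array([.5428,-.0332]); HC=np.array([.5590,-.2047]); HB=np.array([.4439,-.0690]); HS=np.array([.4269,-.2002])
E
python3 - <<'E'
from h import *
ctrl.goto(np.array([*S,.2]),Rt(-36.5)); ctrl.set_gripper(.06)
line(*S,.0868,vel=.12,until_force=6); st("down")
t=ctrl.get_image("top");s=ctrl.get_image("side")
ctrl.set_gripper(0.0); st("grip"); ctrl.wait(.2)
s2=ctrl.get_image("side"); a=np.hstack([cv2.resize(i[205:320,180:290,::-1],None,fx=3.5,fy=3.5,interpolation=cv2.INTER_CUBIC) for i in(s,s2)]); cv2.imwrite("pics/g1.png",a)
E
```

```text
contact False
down t 3.63 p [ 0.457  -0.4016  0.0875] F [ 0.4 -0.7 -0.4] w 0.06 ff 0.0
grip t 4.92 p [ 0.4565 -0.401   0.0868] F [0.6 0.2 0.1] w 0.0004 ff 0.0
```

View pics/g1.png

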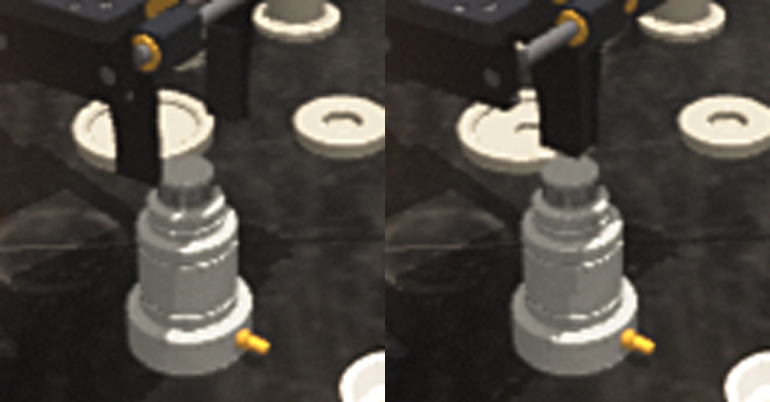

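Run:
```python
from h import *
st()
u=np.array([.595,.804])
for d in(-.0375,.0375,0):
  for z in(.0868,.1,.112): print(d,z,np.round(proj("side",(*(S+d*u),z)),1), np.round(proj("top",(*(S+d*u),z)),1))
t=ctrl.get_image("top"); save("t2",t,(300,150,420,260),5)
```

```text
t 5.17 p [ 0.4565 -0.401   0.0868] F [-0.2  0.4  0.5] w 0.0004 ff 0.0
-0.0375 0.0868 [218.8 270.3] [381.  228.1]
-0.0375 0.1 [218.5 263.5] [382.4 228. ]
-0.0375 0.112 [218.2 257.2] [383.7 227.9]
0.0375 0.0868 [244.7 249.9] [358.2 211.3]
0.0375 0.1 [244.6 243.6] [359.4 211.1]
0.0375 0.112 [244.5 237.7] [360.5 210.8]
0 0.0868 [232.4 259.7] [369.6 219.7]
0 0.1 [232.2 253.1] [370.9 219.5]
0 0.112 [232. 247.] [372.1 219.4]
```

View pics/t2.png

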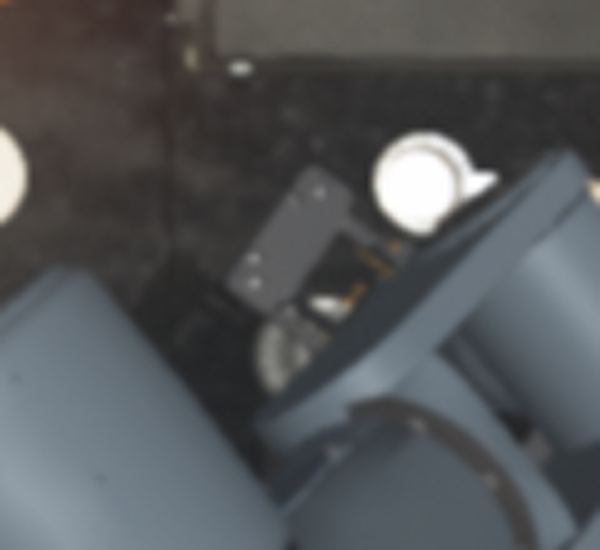

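The open tips in the side view (220,256 and 245,239) and the closed tips (233,248) project to about z = 0.112, although the TCP reads 0.087. The fingers therefore closed above the head. I'll probe down gently with the fingers shut to find the real height.

Run:
```python
from h import *
line(*S,.070,vel=.02,until_force=4); st()
s=ctrl.get_image("side"); save("g2",s,(180,205,290,320),5)
```

```text
contact True
 t 5.86 p [ 0.4565 -0.401   0.0738] F [-0.5  0.3  4.6] w 0.0002 ff 2.2
```

View pics/g2.png

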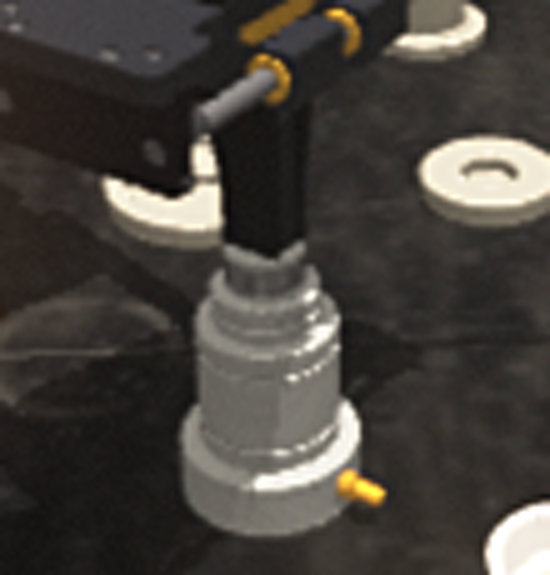

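Contact came at a reported z of 0.0738, on the head's top at 0.100. The real fingertips therefore sit 26 mm above the reported TCP, and the picture shows them centred on the head (side 232,255). I'll correct all heights for this.

```bash
cat >> h.py <<'E'
OFF=.0262   # real finger tips lie this far above the reported TCP
def tip(xy,z,**k): return line(xy[0],xy[1],z-OFF,**k)
E
python3 - <<'E'
from h import *
tip(S,.115); ctrl.set_gripper(.06)
tip(S,.0868,vel=.06,until_force=6)
ctrl.set_gripper(0.0); st("grip"); ctrl.wait(.1)
tip(S,.0868+.065,vel=.06); st("lift")
s=ctrl.get_image("side"); t=ctrl.get_image("top")
save("g3",s,(180,190,290,320),4.4); cv2.imwrite("pics/g3t.png",t[...,::-1])
E
```

```text
contact False
grip t 8.63 p [ 0.4566 -0.401   0.0608] F [-0.1  0.1  0.9] w 0.027 ff 30.0
lift t 9.97 p [ 0.4562 -0.4007  0.1251] F [-0.2  0.6 -1.5] w 0.0265 ff 30.0
```

View pics/g3.png

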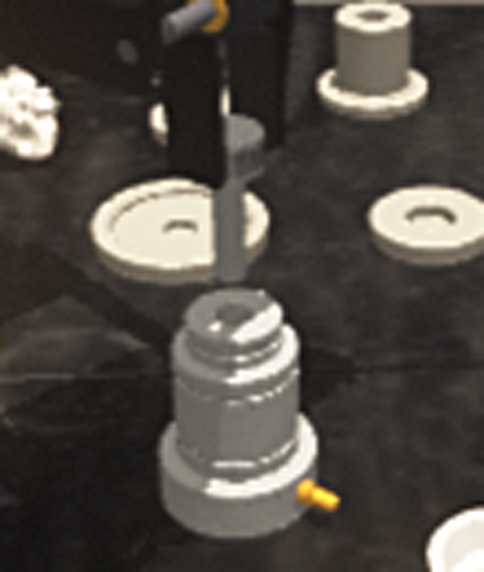

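Run:
```python
from h import *
tip(HP,.1518,vel=.2); tip(HP,.122,vel=.1); st()
s=ctrl.get_image("side"); t=ctrl.get_image("top"); save("g4",s,(230,140,300,225),7)
print("hole proj",proj("side",(*HP,.056)),"shank bottom proj",proj("side",(*HP,.071)))
```

```text
t 12.56 p [ 0.5426 -0.0335  0.0955] F [ 0.5 -0.3 -1.4] w 0.0268 ff 30.0
hole proj [264.12045185 193.13988675] shank bottom proj [264.15045061 187.99831204]
```

View pics/g4.png

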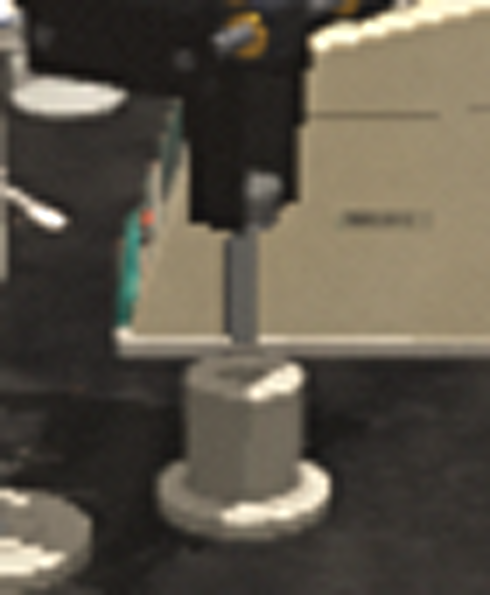

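Shank at side column 263.9 and hole at 264.5, so I shift +1 mm in x and lower under force guard.

Run:
```python
from h import *
h=HP+[.001,0]
tip(h,.122); c=tip(h,.0605,vel=.06,until_force=6); st()
if not c:
    c=tip(h,.0565,vel=.015,until_force=4); st("seat")
s=ctrl.get_image("side"); save("g5",s,(230,140,300,225),6)
```

```text
contact False
 t 14.08 p [ 0.5442 -0.0333  0.0346] F [-0.5 -0.1 -0.6] w 0.027 ff 30.0
contact True
seat t 14.33 p [ 0.5445 -0.0333  0.0327] F [ 0.2 -0.1  5.2] w 0.0268 ff 30.0
```

View pics/g5.png

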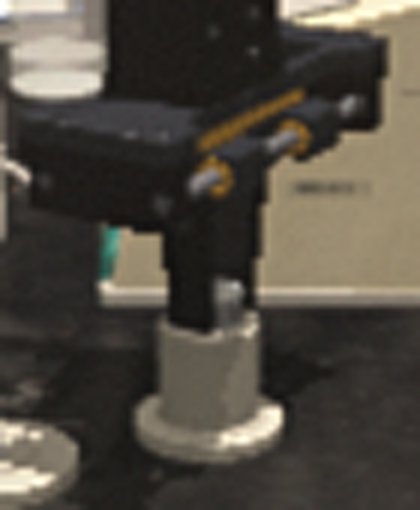

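Seated at tip z 0.0589, as predicted, with the head flush on the column (side 265,193). Releasing, then the collar.

```bash
cat >> h.py <<'E'
def pick(xy,ztip,opening,lift):
    tip(xy,ztip+.06,vel=.2); ctrl.set_gripper(opening)
    if tip(xy,ztip,vel=.06,until_force=6): st("EARLY"); return
    ctrl.set_gripper(0.0); ctrl.wait(.1); st("grip")
    tip(xy,ztip+lift,vel=.06); st("lift")
def place(xy,zhigh,zseat):
    tip(xy,zhigh,vel=.2); ctrl.wait(.2)
    if tip(xy,zseat+.002,vel=.05,until_force=6): st("EARLY"); return False
    c=tip(xy,zseat-.002,vel=.012,until_force=4); st("seat %.4f"%(zseat-OFF)); return c
E
python3 - <<'E'
from h import *
ctrl.set_gripper(.05); st("open"); p=ctrl.get_state()["eef_pos"][:2]; tip(p,.16,vel=.15); tip(S,.16,vel=.25)
pick(S,.0725,.065,.03)
E
```

```text
open t 15.1 p [ 0.5434 -0.0331  0.0316] F [-0.4  0.2 -0. ] w 0.0499 ff 0.0
contact False
grip t 20.35 p [ 0.4565 -0.401   0.0464] F [0.1 0.1 2. ] w 0.0364 ff 30.0
lift t 21.0 p [ 0.4565 -0.401   0.0766] F [-0.2  0.   0.1] w 0.0366 ff 30.0
```

Run:
```python
from h import *
tip(HC,.1025,vel=.2); tip(HC,.035,vel=.1); ctrl.wait(.2); st("over")
s=ctrl.get_image("side"); save("g6",s,(235,190,320,265),7)
c=place(HC,.035,.0145)
```

```text
over t 23.28 p [ 0.5596 -0.205   0.0096] F [ 1.   0.8 -1.4] w 0.0366 ff 30.0
contact False
contact True
seat -0.0117 t 24.58 p [ 0.5594 -0.2049 -0.0116] F [-0.8  1.2  4.8] w 0.0367 ff 30.0
```

View pics/g6.png

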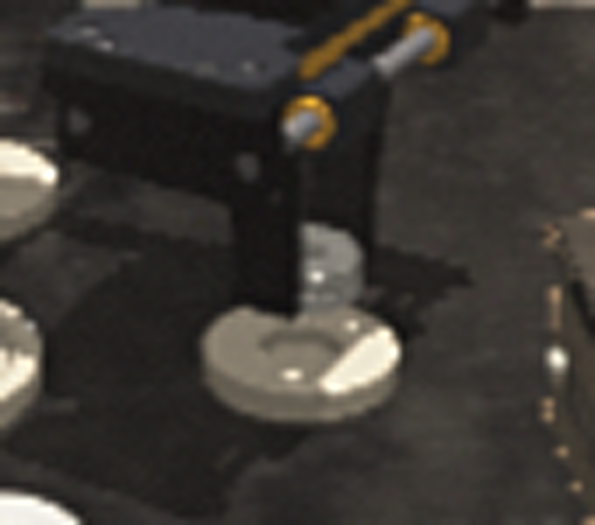

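Collar hung centred over the disc (side 278,238) and seated at the expected height. Barrel next.

Run:
```python
from h import *
ctrl.set_gripper(.055); st("open"); p=ctrl.get_state()["eef_pos"][:2]; tip(p,.13,vel=.15); tip(S,.13,vel=.25)
pick(S,.034,.08,.055)
tip(HB,.089,vel=.2); ctrl.wait(.2); st("over")
t=ctrl.get_image("top"); s=ctrl.get_image("side")
print("side rows barrel",edges(s,range(175,215,3),205,250,75))
print("pred barrel mid",proj("side",(*HB,.1)),"pin", proj("side",(*HB,.045)))
cv2.imwrite("pics/g7.png",cv2.resize(s[140:240,190:290,::-1],None,fx=5,fy=5,interpolation=cv2.INTER_CUBIC))
```

```text
open t 25.24 p [ 0.5584 -0.2043 -0.0129] F [ 0.4  0.4 -1.1] w 0.0547 ff 0.0
contact False
grip t 30.17 p [ 0.4566 -0.4009  0.0079] F [0.  1.3 1.5] w 0.0489 ff 30.0
lift t 31.23 p [ 0.4562 -0.4007  0.0624] F [-0.5  0.  -6.8] w 0.0489 ff 30.0
over t 33.24 p [ 0.444  -0.0696  0.0628] F [-0.6  0.3 -5.5] w 0.0487 ff 30.0
side rows barrel [(175, np.float64(209.5), np.float64(249.95)), (178, np.float64(210.05), np.float64(249.95)), (181, np.float64(211.5), np.float64(249.95)), (184, np.float64(224.5), np.float64(249.95)), (187, np.float64(205.0), np.float64(249.95)), (190, np.float64(205.0), np.float64(249.95)), (193, np.float64(205.0), np.float64(235.7)), (196, np.float64(205.0), np.float64(226.55)), (199, np.float64(205.0), np.float64(209.3)), (202, np.float64(212.85), np.float64(228.4)), (205, np.float64(226.4), np.float64(229.2)), (208, np.float64(226.75), np.float64(229.2)), (211, np.float64(218.95), np.float64(239.4)), (214, np.float64(214.75), np.float64(243.05))]
pred barrel mid [226.85840813 183.65994719] pin [227.57069743 203.29252226]
```

View pics/g7.png

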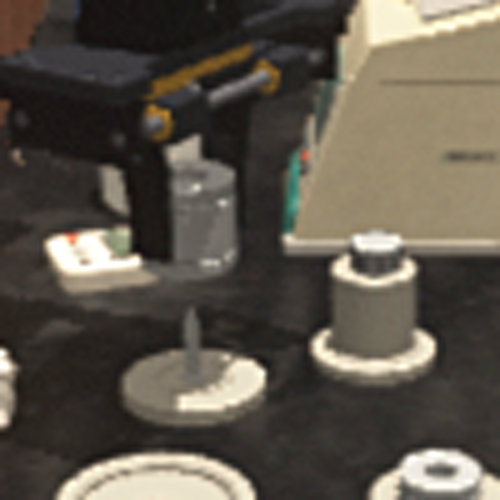

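Barrel hangs level, centre at about side column 227, with the pin at 227.9, so I shift +1 mm in x. The plunger (265,190) and collar (278,233) stand seated.

Run:
```python
from h import *
h=HB+[.001,0]
c=place(h,.089,.022)
if c: 
    ctrl.set_gripper(.075); st("open"); p=ctrl.get_state()["eef_pos"][:2]; tip(p,.13,vel=.15); tip(S,.13,vel=.25)
    t=ctrl.get_image("top"); s=ctrl.get_image("side")
    print("side base rows",edges(s,range(280,313,3),205,252,85))
    print(proj("side",(*S,.011)))
```

```text
contact False
contact True
seat -0.0042 t 35.52 p [ 0.4453 -0.0692 -0.0042] F [-0.4  0.   4.4] w 0.0485 ff 30.0
open t 36.28 p [ 0.4442 -0.0687 -0.0052] F [ 0.4  0.2 -0.8] w 0.0747 ff 0.0
side base rows [(280, np.float64(232.3), np.float64(239.2)), (283, np.float64(221.85), np.float64(247.55)), (286, np.float64(218.15), np.float64(250.45)), (289, np.float64(216.25), np.float64(251.85)), (292, np.float64(215.65), np.float64(251.9)), (295, np.float64(216.05), np.float64(251.35)), (298, np.float64(216.65), np.float64(251.25)), (301, np.float64(216.7), np.float64(251.95)), (304, np.float64(217.5), np.float64(251.95)), (307, np.float64(219.45), np.float64(247.6)), (310, np.float64(223.55), np.float64(242.2))]
[233.55423623 295.57482306]
```

Run:
```python
from h import *
pick(S,.008,.086,.05)
tip(HS,.058,vel=.2); tip(HS,.035,vel=.1); ctrl.wait(.2); st("over")
c=place(HS,.035,.015)
s=ctrl.get_image("side"); save("g8",s,(180,180,300,270),6)
```

```text
contact False
grip t 41.53 p [ 0.4567 -0.4009 -0.018 ] F [0.1 1.4 1.7] w 0.0637 ff 30.0
lift t 42.52 p [ 0.4562 -0.4007  0.0315] F [-0.9  0.6 -5.8] w 0.0631 ff 30.0
over t 44.27 p [ 0.4273 -0.2006  0.0092] F [ 0.4  0.3 -5.4] w 0.0632 ff 30.0
contact False
contact True
seat -0.0112 t 45.5 p [ 0.4272 -0.2004 -0.011 ] F [0.2 0.2 5.2] w 0.0628 ff 30.0
```

View pics/g8.png

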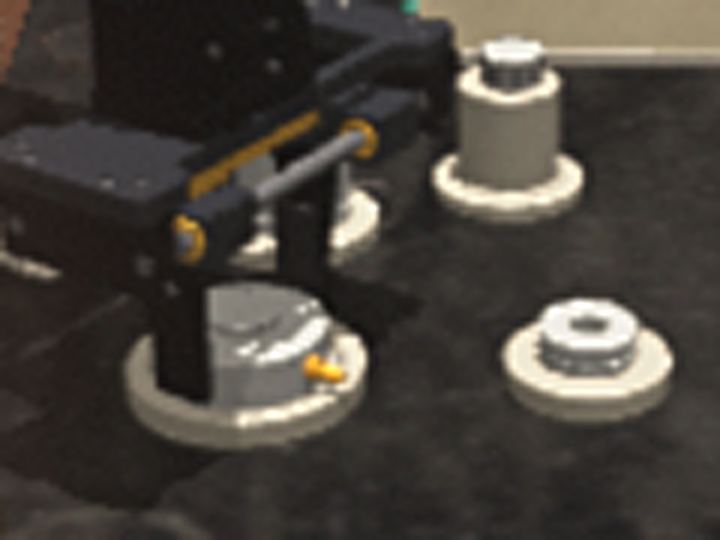

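Base sits in the recess (side 224,240), and contact came at the seated height (0.0152 against 0.015 predicted, where the rim would give 0.020). I'll release, retract and check numerically.

Run:
```python
from h import *
ctrl.set_gripper(.086); p=ctrl.get_state()["eef_pos"][:2]; tip(p,.16,vel=.12); tip(S,.2,vel=.2); ctrl.wait(.5); st("away")
s=ctrl.get_image("side"); hsv=cv2.cvtColor(s,cv2.COLOR_RGB2HSV)
m=(hsv[...,1]>130)&(hsv[...,2]>110); m[:225]=0; m[265:]=0; m[:,:215]=0; m[:,255:]=0
y,x=np.nonzero(m); print("nozzle",x.mean(),y.mean(),len(x))
d=np.array([np.cos(np.radians(-36.5)),np.sin(np.radians(-36.5))])*.0395
for z in(.019,.024): print(z,proj("side",(*(HS+d),z)))
t=ctrl.get_image("top")
for e in comps("top",t,(160,170,315,255),140,400): print(np.round(e[0],1),np.round(e[1],1))
```

```text
away t 49.33 p [ 0.4565 -0.4008  0.1738] F [-0.9 -0.4 -0.1] w 0.0859 ff 0.0
nozzle 233.0 241.1764705882353 17
0.019 [233.91309739 241.7536582 ]
0.024 [233.85415429 239.80873943]
[183.  244.1] [23.6 26.5]
[294.2 227.7] [24.1 35.3]
[245.5 224.8] [27.3 27.4]
[232.9 190. ] [24.  24.3]
[293.2 184.6] [22.7 23. ]
[170.3 182.2] [20.3 33.8]
```

```bash
python3 -c "
from plant import ctrl; print(ctrl.close_job())"
```

```text
the job is handed in; nothing more can be done
None
```

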